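Hang the slotted bearing tray on the drip stand's pin

TASK

Take the slotted hanging tray with its two bearings off the belt by the grip tab and hang it on the drip stand beside the belt: slide its slot sideways over the pin, between the pin's head and collar, until the pin reaches the slot's closed end and the tray drops into its notch, hanging level and at rest. Feel for the pin gently, never forcing the tray against the stand, keep both bearings in their trays, and leave the tray with the round hole and everything else where it is.

Things in the scene. Friction and masses are not known exactly. Their poses are not given: they have to be found in the camera images.
- stand: drip stand, fixed beside the belt. Origin on the table straight below the middle of the pin's shank. Level pin along x, head towards -x (the robot): head 18 mm diameter at x = -12 to -7 mm, shank 8 mm diameter, -7 to +7, collar 20 mm diameter, +7 to +12, then a 12 mm arm back to the post. Pin axis 170 to 190 mm above the table: the height differs each time, is not measured and must be felt
- stand_post (a point): top of the stand's upright post: 20 mm diameter, 210 mm tall, 85 mm behind the pin (+x); a firm 34 mm clamp block on it carries the arm. Below, a base plate 12 mm high, stand x = -30 to +110, y = -40 to +40 mm
- hanger: slotted hanging tray on the belt (4 mm below the table top), loose, bare sheet metal, 0.36 to 0.56 kg. Origin: centre of its underside, z up. Two shallow open trays side by side, in all 83 (x) by 90 mm (y), 16 mm high, 3 mm walls and floor; between them an upright plate 5 mm thick in the plane x = 0, y = -40 to +30 mm, 128 mm tall. Never press it on the stand with 20 N
- hanger_tab (a point): middle of the slotted tray's grip tab on top of the plate, 146 mm above the tray's origin: 10 mm thick (x), 40 mm wide (y), z = 127 to 166 mm
- hanger_seat (a point): where the pin's axis lies when hung: tray x = 0, y = 0, z = 100 mm. The slot is a level channel 10 mm high (z = 88 to 98 mm) open at the plate's +y edge, closed at y = -5.5 mm; there a notch (y = -5.5 to +5.5 mm) goes up to z = 104 mm, so the tray drops 6 mm onto the pin and hangs level, origin straight below the pin
- hanger_lip (a point): outer end of the underside of the lip above the slot's mouth: tray y = +62, z = 98 mm (lip 20 mm high, 5 mm thick). The lip overhangs the plate below by 32 mm, so it can be lowered onto the pin before the pin is in the slot
- hole_tray: the other hanging tray, loose: same double tray, plate and grip tab, but a plate 80 mm wide with an 11 mm round hole (at z = 104 mm), no slot, no lip; it does not fit over the pin's head and stays where it is. A bearing lies in it. Origin: centre of its underside
- bearing_1: ball bearing, 22 mm across, 7 high, lying loose in one tray of the slotted hanging tray (x < 0 side). Origin: centre of its underside
- bearing_2: ball bearing, 22 mm across, 7 high, lying loose in the other tray of the slotted hanging tray (x > 0 side). Origin: centre of its underside
- tape_roll: bystander: white tape roll lying flat, 68 mm across, 18 high. Origin: centre of its underside
- parts_cup: bystander: small green plastic cup, 70 mm across, 45 high. Origin: centre of its underside
- end_cap: bystander: round cast metal motor end cap, 60 mm across, 20 high. Origin: centre of its underside
- screwdriver: bystander: screwdriver with a green handle, 198 mm long, lying. Origin: centre of its underside
- varnish_bottle: bystander: small white bottle with a pointed red cap, 120 mm tall. Origin: centre of its underside
There are look-alikes about, which are no part of the job. Leave any green or turquoise look-alike of the hanger alone.

How it is judged:
On the way, in this order (a step that is already met when the one before it is completed fails the run):
1. the slotted tray is lifted clear of the belt (height (world z) of hanger above 0.03 m and contact force between hanger and the fingers above 1 N), for 0.2 s.
2. the held tray has its slot on the pin, part of the way in from the side (horizontal distance between hanger and stand between 0.01 and 0.038 m and x of hanger in the frame of stand between -0.01 and 0.01 m and height (world z) of hanger between 0.065 and 0.108 m and contact force between hanger and the fingers above 1 N), for 0.1 s.
At the end, for the whole second after the job is handed in: The slotted tray hangs from the pin alone, let go and still: its origin within 10 mm of the stand's seen from above (6 mm sideways), upright within 0.10 rad, square to the pin within 0.35 rad, over 50 mm above the table, weight on the stand, each bearing in its tray (horizontal distance between hanger and stand below 0.01 m and y of hanger in the frame of stand between -0.006 and 0.006 m and height (world z) of hanger above 0.05 m and angle between hanger's own z axis and vertical below 0.1 rad and angle between the x axis of hanger and the x axis of stand, either way round below 0.35 rad and contact force between hanger and stand above 1 N and contact force between hanger and the fingers below 0.1 N and linear speed of hanger below 0.03 m/s and x of bearing_1 in the frame of hanger between -0.042 and 0 m and y of bearing_1 in the frame of hanger between -0.045 and 0.045 m and z of bearing_1 in the frame of hanger between -0.002 and 0.014 m and x of bearing_2 in the frame of hanger between 0 and 0.042 m and y of bearing_2 in the frame of hanger between -0.045 and 0.045 m and z of bearing_2 in the frame of hanger between -0.002 and 0.014 m); the robot touches nothing.
It fails at once if the slotted tray is pressed against the stand with 20 N or more (contact force between hanger and stand above 20 N).
It fails at once if the tray with the round hole is moved more than 15 mm (distance of hole_tray from where it was at the start of the episode above 0.015 m).
It fails at once if a bystander is moved more than 15 mm (distance of any of tape_roll, parts_cup, end_cap, screwdriver, varnish_bottle from where it was at the start of the episode above 0.015 m).
It also fails if it takes over 72 s, if anything falls off the work surface, if the arm or the gripper's body presses on something with over 40 N, if the wrist force passes 120 N, or if a joint passes its speed limit or range.

ROBOT

A 6-joint arm with a two-finger parallel gripper is mounted at the origin on the work surface; the furniture and walls round the work are solid. World frame = base frame: x ahead of the robot, y to its left, z up, the work surface at z = 0. Lengths are in m, angles in rad, forces in N, time in s.
With the tool pointing down it reaches from about 0.275 to 0.825 m from the base axis. Payload 4.9 kg.
Tool frame: the origin (TCP) lies midway between the tips of the shut fingers; the grasp point (between the pads) lies 19 mm behind it; y points along the fingers, x is the direction in which the jaws open and shut, and the axes are right-handed (so a half turn about y gives the same grasp; the last joint's range is limited). The gripper opens to 85 mm and grips with 20 to 120 N. Pads are 22 mm wide; open, the fingers measure 114 mm over their backs; the gripper's body (76 mm by 85 mm) begins 54 mm behind the grasp point. The pads swing forward as they close: fully open they stand 13 mm farther back than shut.
Start: joints at [1, 0.326, -0.193, 1.052, 0, 1.437], TCP at [0.233, 0.498, 0.231] pointing down, gripper open.
Joint ranges: [-2.65, 2.65], [-0.97, 1.79], [-1.3, 1.35], [-1.93, 2.1], [-1.47, 1.37], [-3.14, 3.14]. Speed limits (rad/s): [2.57, 2.57, 3.14, 3.14, 3.14, 3.14].

INTERFACE

Orientations are given as a rotation vector (axis times angle).
In Python, from cell import arm, let_go, gripper_close, planner, sensors, eyes, sign_off, recognise, silhouettes, place_of gives the robot as it stands. The module is installed in compiled form; this text tells all that it offers. Calls block until the motion is done:
- arm.reach(position, orientation): joint-space move of the TCP to a pose.
- arm.move_l(position, frame=None, max_speed=0.15): straight line of the TCP; frame=None keeps the orientation; max_speed is the mean speed in m/s.
- arm.goto_joints(angles): joint-space move.
- let_go() and gripper_close(strength=None): open the fingers fully, or close them until they stop; strength is the grip in N (None keeps the last).
- arm.hold(seconds).
- planner.solve_ik(position, orientation): joint angles nearest the present ones, or None.
- sensors.observe(): the state.
- eyes.capture(name): name is "scene" or "top"; returns the picture (480x640x3 uint8, red, green, blue); there is no depth.
- eyes.camera_info(name): a dict with "mtx" (3x3 intrinsics, pixels), "pose" (4x4, takes a point from camera to world coordinates). Camera axes: x right, y down, z forward; pixel columns grow to the right and rows downward; lengths in m; the calibration is good to about 2 mm. A picture is of the moment at which its call begins. camera_info takes no time and is no camera call.
A pose or a line that the arm cannot do raises arm.PlanningError and nothing moves.
- sign_off(): hands the job in, once; it reports no verdict.
Trained networks look in the newest picture that a camera, given by its name, has taken for a name from the list of things; names that differ only in an ending like _2 or _b are one class to them, and where a whole thing is asked for, a point or a joint stands for the part that bears it (a point fixed in the world has none). Each returns a list of dicts, best first, with "confidence" (0 to 1); they miss things now and then, are a little off and sometimes report something else, mostly with a low value. They report only what shows in the picture. A call takes as long as a camera call. They do not tell look-alikes from the thing itself.
- recognise(thing, camera): "extent" ([left, top, right, bottom] in pixels, round what is visible of it).
- silhouettes(thing, camera): "pixels" (480x640 bool, what is visible of it) and "extent" ([left, top, right, bottom] in pixels, round what is visible of it).
- place_of(thing, camera): "pixel" ([column, row] in pixels: a listed point, or the origin of a listed thing).
The state is a dict: "t": time; "qpos": joint angles; "dq": joint speeds; "joint_efforts": joint torques, N m; "ee_pos": TCP position; "eef_rot": TCP orientation; "wrist_force": force on the tool from outside, world axes, zero at the start; "ft_torque": the same for the moment, N m; "gripper_width": opening from 0.0 (shut) to 1.0 (fully open).
Only numpy, scipy, OpenCV 4.12 (cv2) and the standard library are available. Lean on these libraries where they do the work, as an engineer would, in place of code of your own. Each camera call takes 0.05 s, during which the arm holds its last target.

## Working session

There is one attempt and no reset: what is moved stays moved. The work goes in short steps, each a Python script; the robot and the scene stay as the last script left them, time stands still between calls to the robot, and variables do not carry over. Pictures are saved under pics/ and viewed, and the job is handed in when it is done.

```bash
mkdir -p pics; ls
python3 - <<'E'
from cell import *
import cv2,numpy as np
np.set_printoptions(precision=4,suppress=True)
s=sensors.observe();print({k:np.round(v,3) for k,v in s.items()})
for c in("scene","top"):
    im=eyes.capture(c);cv2.imwrite(f"pics/{c}0.png",im[:,:,::-1])
    print(eyes.camera_info(c))
    for n in("stand","hanger","hole_tray"):
        print(c,n,[(np.round(r["confidence"],2),np.round(r["extent"])) for r in recognise(n,c)])
    for n in("stand","stand_post","hanger","hanger_tab","hanger_seat","hanger_lip","bearing_1"):
        print(c,n,[(np.round(r["confidence"],2),np.round(r["pixel"],1)) for r in place_of(n,c)])
E
```

```text
pics
{'t': np.float64(0.0), 'qpos': array([ 1.   ,  0.327, -0.194,  1.052,  0.   ,  1.437]), 'dq': array([-0.002,  0.   , -0.001, -0.001, -0.   , -0.002]), 'joint_efforts': array([ -0.001, -44.34 ,  26.244,   0.015,  -0.   ,  -0.   ]), 'ee_pos': array([0.232, 0.498, 0.23 ]), 'eef_rot': array([-1.385, -0.88 ,  0.883]), 'wrist_force': array([-0.268, -0.241, -0.215]), 'ft_torque': array([-0.023, -0.01 , -0.011]), 'gripper_width': np.float64(0.996)}
{'mtx': array([[549.4344,   0.    , 317.1857],
       [  0.    , 549.4344, 233.4653],
       [  0.    ,   0.    ,   1.    ]]), 'pose': array([[-0.9011, -0.2086,  0.3802, -0.0749],
       [-0.4336,  0.4258, -0.7942,  1.4468],
       [ 0.0038, -0.8805, -0.4741,  0.8932],
       [ 0.    ,  0.    ,  0.    ,  1.    ]])}
scene stand [(np.float64(0.86), array([264., 228., 321., 319.]))]
scene hanger [(np.float64(0.96), array([261., 193., 294., 245.])), (np.float64(0.83), array([358., 268., 388., 335.]))]
scene hole_tray [(np.float64(0.56), array([311., 187., 343., 243.]))]
scene stand [(np.float64(0.56), array([304.9, 304.8]))]
scene stand_post [(np
[... 1755 characters left out ...]
float64(0.77), array([277.8, 327.5]))]
top hanger_tab [(np.float64(0.94), array([274.6, 332.4])), (np.float64(0.8), array([407.7, 273.1])), (np.float64(0.69), array([362.3, 235.3])), (np.float64(0.56), array([398.8, 145.7]))]
top hanger_seat [(np.float64(0.9), array([278.6, 330.1])), (np.float64(0.82), array([394.2, 147.7])), (np.float64(0.76), array([403.9, 277. ])), (np.float64(0.54), array([360.6, 235.9]))]
top hanger_lip [(np.float64(0.71), array([249.1, 337.9])), (np.float64(0.7), array([394.2, 177.9])), (np.float64(0.69), array([378.6, 286.9])), (np.float64(0.24), array([179.4, 250.1]))]
top bearing_1 [(np.float64(0.5), array([400. , 285.7])), (np.float64(0.37), array([392.5, 276.4]))]
```

View pics/scene0.png

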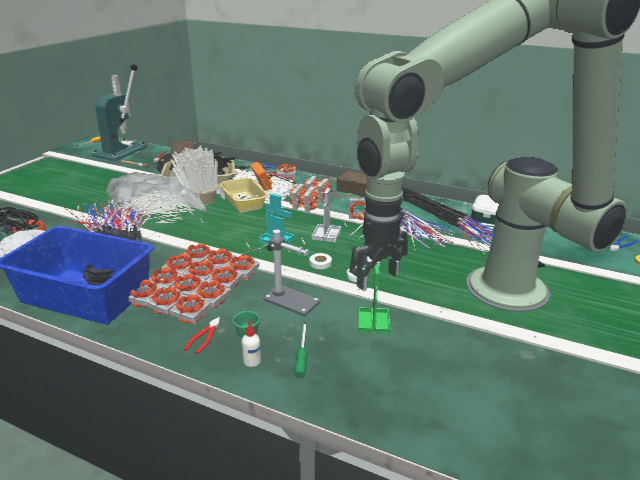

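View pics/top0.png

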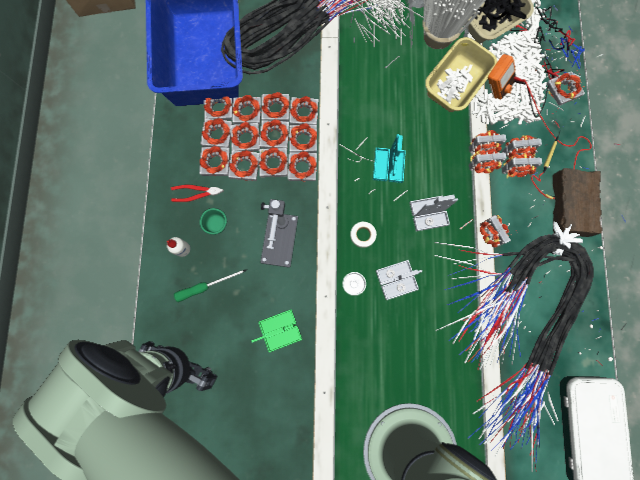

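Run:
```python
import cv2
a=cv2.imread("pics/top0.png");b=cv2.imread("pics/scene0.png")
cv2.imwrite("pics/top0c.png",cv2.resize(a[130:360,240:470],(800,800))[:600] if 0 else cv2.resize(a[130:360,230:470],None,fx=2.6,fy=2.6,interpolation=cv2.INTER_CUBIC)[:600,:800])
cv2.imwrite("pics/scene0c.png",cv2.resize(b[180:360,250:410],None,fx=3.3,fy=3.3,interpolation=cv2.INTER_CUBIC))
```

```text
(no output)
```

View pics/top0c.png

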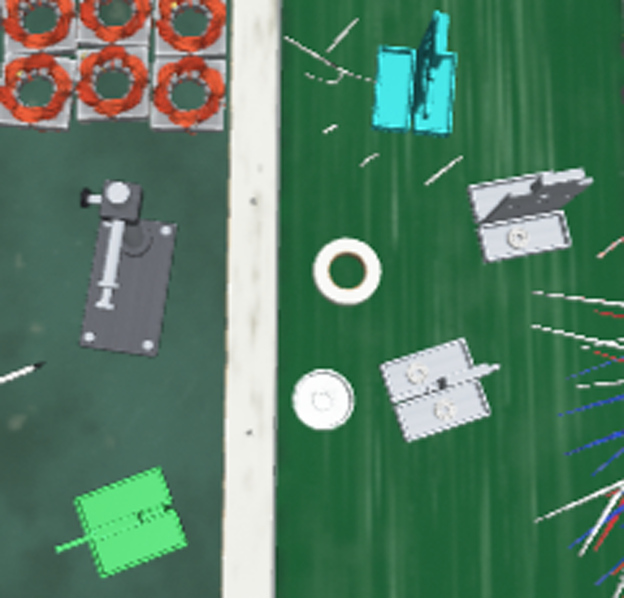

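View pics/scene0c.png

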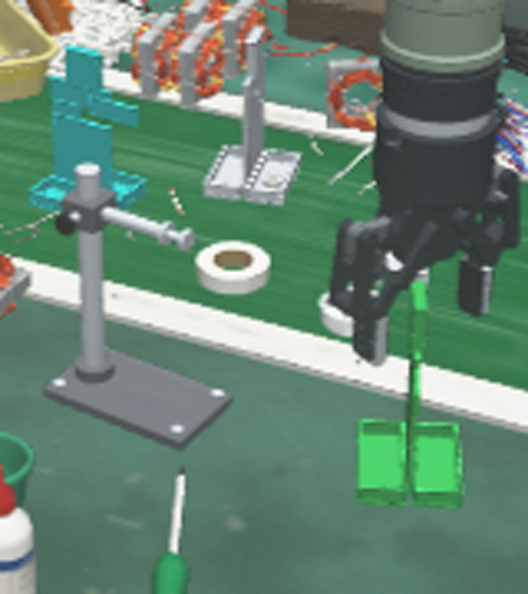

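The top view shows four candidates:
- Grey tray with two bearings at (398,280).
- Grey tray with one bearing at (431,212). This is the hole_tray.
- Green look-alike at (278,330).
- Turquoise look-alike at (390,160).

I choose the grey tray at (398,280). The arm hides it in the scene view, so I'll swing the arm aside and take a close crop.

Run:
```python
from cell import *
import cv2,numpy as np
np.set_printoptions(precision=4,suppress=True)
q=sensors.observe()["qpos"].copy();q[0]=1.7
arm.goto_joints(q);print(sensors.observe()["t"],sensors.observe()["ee_pos"])
for c in("scene","top"):
    im=eyes.capture(c);cv2.imwrite(f"pics/{c}1.png",im[:,:,::-1])
    for n in("hanger","hanger_tab","hanger_seat","hanger_lip","bearing_1","hole_tray","stand","stand_post"):
        print(c,n,[(np.round(r["confidence"],2),np.round(r["pixel"],1)) for r in place_of(n,c)])
a=cv2.imread("pics/top1.png");b=cv2.imread("pics/scene1.png")
cv2.imwrite("pics/top1c.png",cv2.resize(a[190:310,330:470],None,fx=5,fy=5,interpolation=cv2.INTER_CUBIC))
cv2.imwrite("pics/scene1c.png",cv2.resize(b[180:330,250:410],None,fx=4,fy=4,interpolation=cv2.INTER_CUBIC))
print(sensors.observe()["t"])
```

```text
2.5083 [-0.1423  0.5314  0.2313]
scene hanger [(np.float64(0.77), array([275.3, 239.7])), (np.float64(0.69), array([365.3, 258.1])), (np.float64(0.67), array([373.6, 258.4])), (np.float64(0.64), array([372. , 321.9])), (np.float64(0.53), array([301.5, 307. ]))]
scene hanger_tab [(np.float64(0.75), array([376.1, 274.3])), (np.float64(0.71), array([367.6, 218.6]))]
scene hanger_seat [(np.float64(0.68), array([275.3, 213. ])), (np.float64(0.66), array([377.4, 291.2])), (np.float64(0.58), array([364.8, 232.9]))]
scene hanger_lip [(np.float64(0.91), array([376.3, 309.2]))]
scene bearing_1 [(np.float64(0.44), array([359.8, 258.7])), (np.float64(0.42), array([371.9, 260.5])), (np.float64(0.16), array([322.5, 260.8]))]
scene hole_tray [(np.float64(0.87), array([324.9, 235.6])), (np.float64(0.45), array([249.2, 330.9]))]
scene stand [(np.float64(0.85), array([304.3, 307.4]))]
scene stand_post [(np.float64(0.95), array([277.5, 228. ]))]
top hanger [(np.float64(0.92), array([392. , 166.2])), (np.float64(0.85), array([397.5, 279.5])), (np.float64(0.66), array([277. , 328.1]))]
top hanger_tab [(np.float64(0.82), array([398.3, 147.7])), (np.float64(0.68), array([275.5, 331.4]))]
top hanger_seat [(np.float64(0.97), array([278.4, 329. ])), (np.float64(0.65), array([395.1, 154.8])), (np.float64(0.63), array([405.1, 276. ]))]
top hanger_lip [(np.float64(0.96), array([377.8, 283.6])), (np.float64(0.96), array([392.8, 178.6])), (np.float64(0.57), array([254. , 341.2]))]
top bearing_1 [(np.float64(0.58), array([393.1, 275.2])), (np.float64(0.57), array([405.1, 283.6]))]
top hole_tray [(np.float64(0.92), array([425. , 210.9]))]
top stand [(np.float64(0.55), array([275.9, 253.5]))]
top stand_post [(np.float64(0.76), array([277.8, 202.5]))]
3.4083
```

View pics/top1c.png

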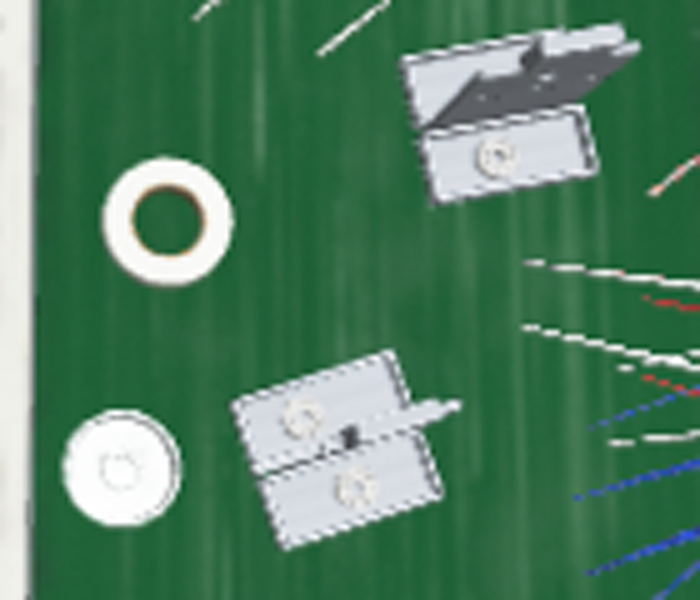

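View pics/scene1c.png

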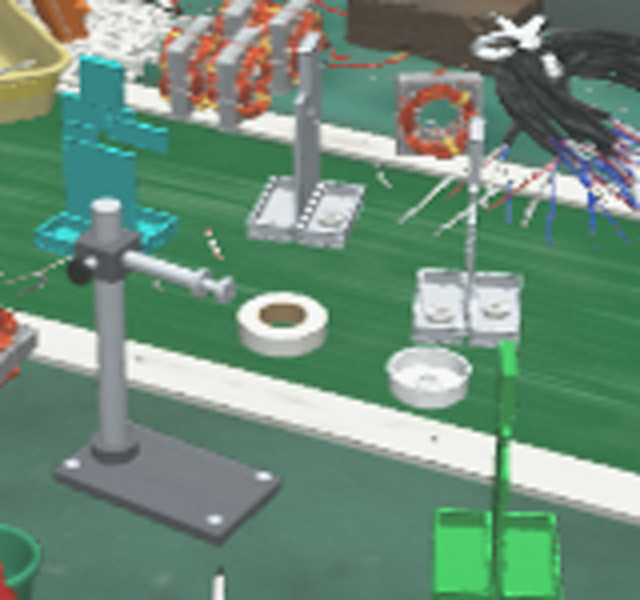

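The crop settles it. The tray at top (398,280) has two bearings and a slot-gap plate with its lip towards image left (world +y). The one at (431,212) has a full plate and one bearing. Next I'll fit geometric models of the tray and stand to the silhouettes.

```bash
cat > vis.py <<'E'
import numpy as np,cv2
from scipy.optimize import minimize
from cell import eyes
def box(x0,x1,y0,y1,z0,z1): return np.array([[x,y,z] for x in(x0,x1) for y in(y0,y1) for z in(z0,z1)],float)
def cyl(axis,c,r,a,b):
    t=np.linspace(0,2*np.pi,24,endpoint=False);P=[]
    for s in(a,b):
        for u,v in zip(r*np.cos(t),r*np.sin(t)):
            P.append([s,c[0]+u,c[1]+v] if axis=='x' else [c[0]+u,c[1]+v,s])
    return np.array(P)
mm=1e-3
HANG=[box(-41.5,41.5,-45,45,0,3)*mm,box(-41.5,-38.5,-45,45,0,16)*mm,box(38.5,41.5,-45,45,0,16)*mm,box(-41.5,41.5,-45,-42,0,16)*mm,box(-41.5,41.5,42,45,0,16)*mm,
 box(-2.5,2.5,-40,30,0,88)*mm,box(-2.5,2.5,-40,-5.5,88,128)*mm,box(-2.5,2.5,-5.5,5.5,104,128)*mm,box(-2.5,2.5,5.5,62,98,118)*mm,box(-2.5,2.5,5.5,30,98,128)*mm,box(-5,5,-20,20,127,166)*mm]
def STAND(h): return [box(-.03,.11,-.04,.04,0,.012),cyl('z',(.085,0),.01,0,.21),box(.068,.102,-.017,.017,h-.017,h+.017),
  cyl('x',(0,h),.009,-.012,-.007),cyl('x',(0,h),.004,-.007,.007),cyl('x',(0,h),.010,.007,.012),cyl('x',(0,h),.006,.012,.07)]
INFO={c:eyes.camera_info(c) for c in("scene","top")}
def proj(P,c):
    i=INFO[c];T=np.linalg.inv(i["pose"]);q=P@T[:3,:3].T+T[:3,3];u=q@np.array(i["mtx"]).T;return u[:,:2]/u[:,2:]
def place(P,x,y,z,yaw):
    c,s=np.cos(yaw),np.sin(yaw);return P@np.array([[c,s,0],[-s,c,0],[0,0,1]])+[x,y,z]
S=4
def render(parts,c,pose,win):
    m=np.zeros(((win[3]-win[1])*S,(win[2]-win[0])*S),np.uint8)
    for P in parts:
        u=(proj(place(P,*pose),c)+.5-np.array(win[:2]))*S-.5
        cv2.fillConvexPoly(m,cv2.convexHull(np.round(u*16).astype(np.int32)),255,shift=4)
    return cv2.resize(m,None,fx=1/S,fy=1/S,interpolation=cv2.INTER_AREA)/255.
def fit(parts_of,p0,masks,pose_of,step):
    wins={}
    for c,m in masks.items():
        v,u=np.nonzero(m);wins[c]=(max(u.min()-15,0),max(v.min()-15,0),min(u.max()+15,640),min(v.max()+15,480))
    def cost(p):
        e=0
        for c,m in masks.items():
            w=wins[c];e+=np.abs(render(parts_of(p),c,pose_of(p),w)-m[w[1]:w[3],w[0]:w[2]]).sum()/m.sum()
        return e
    sim=np.vstack([p0]+[np.array(p0)+np.eye(len(p0))[i]*step[i] for i in range(len(p0))])
    r=minimize(cost,p0,method="Nelder-Mead",options=dict(initial_simplex=sim,xatol=1e-4,fatol=1e-4,maxiter=400))
    return r.x,r.fun
def at_z(px,c,z):
    i=INFO[c];d=np.linalg.inv(i["mtx"])@[px[0],px[1],1];d=i["pose"][:3,:3]@d;o=i["pose"][:3,3];return o+d*(z-o[2])/d[2]
E
python3 - <<'E'
from cell import *
from vis import *
import pickle
np.set_printoptions(precision=4,suppress=True)
M={}
for n,near in(("hanger",{"scene":(367,240),"top":(398,280)}),("stand",{"scene":(290,275),"top":(278,233)})):
    for c in near:
        r=silhouettes(n,c)
        if not r: print("none",n,c);continue
        d=[np.hypot(*(np.array(near[c])-[(k["extent"][0]+k["extent"][2])/2,(k["extent"][1]+k["extent"][3])/2])) for k in r]
        j=int(np.argmin(d));print(n,c,r[j]["confidence"],r[j]["extent"],d[j])
        if d[j]<25: M[n,c]=r[j]["pixels"].astype(float)
pickle.dump(M,open("M.pkl","wb"))
h0=at_z((397.5,279.7),"top",.004);s0=at_z((276,253),"top",0);pp=at_z((277.5,203),"top",.21)
print(h0,s0,pp)
yaw=np.arctan2(*(pp-s0)[[1,0]])
for cs in(("scene","top"),("top",),("scene",)):
    try:
        mk={c:M["hanger",c] for c in cs};print("H",cs,fit(lambda p:HANG,[h0[0],h0[1],.32],mk,lambda p:(p[0],p[1],-.004,p[2]),[.01,.01,.1]))
        mk={c:M["stand",c] for c in cs};print("S",cs,fit(lambda p:STAND(p[3]),[s0[0],s0[1],yaw,.18],mk,lambda p:(p[0],p[1],0,p[2]),[.01,.01,.1,.01]))
    except KeyError as e: print(e)
E
```

```text
hanger scene 0.73 [352.8, 208.9, 379.4, 265.6] 2.89352725924605
hanger top 0.56 [375.4, 261.9, 423.2, 298.7] 1.3341664064125789
stand scene 0.74 [265.6, 231.6, 320.3, 314.6] 3.508917211904576
stand top 0.93 [259.4, 199.1, 299.4, 271.2] 2.565638322133468
[0.4273 0.0259 0.004 ] [0.4924 0.3492 0.    ] [0.5753 0.3306 0.21  ]
H ('scene', 'top') (array([0.4298, 0.0273, 0.3246]), np.float64(0.37960419655667144))
S ('scene', 'top') (array([ 0.491 ,  0.346 , -0.106 ,  0.1735]), np.float64(0.21141219889117607))
H ('top',) (array([0.428 , 0.0276, 0.3281]), np.float64(0.15280344332855095))
S ('top',) (array([ 0.4897,  0.3467, -0.1127,  0.1651]), np.float64(0.055641919628101374))
H ('scene',) (array([0.4312, 0.0261, 0.3312]), np.float64(0.19217728758169933))
S ('scene',) (array([ 0.4936,  0.3448, -0.1243,  0.1726]), np.float64(0.12581453634085213))
```

Run:
```python
from vis import *
for c,w,f in(("scene",(255,190,395,325),5),("top",(250,190,430,305),4)):
    im=cv2.imread(f"pics/{c}1.png")[w[1]:w[3],w[0]:w[2]];im=cv2.resize(im,None,fx=f,fy=f,interpolation=cv2.INTER_CUBIC)
    for parts,p,col in((HANG,(.4298,.0273,-.004,.3246),(0,0,255)),(STAND(.1735),(.491,.346,0,-.11),(0,255,255))):
        for P in parts:
            u=(proj(place(P,*p),c)+.5-np.array(w[:2]))*f-.5
            cv2.polylines(im,[cv2.convexHull(u.astype(np.float32)).astype(np.int32)],True,col,1)
    cv2.imwrite(f"pics/ov_{c}.png",im[:600])
```

```text
(no output)
```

View pics/ov_scene.png

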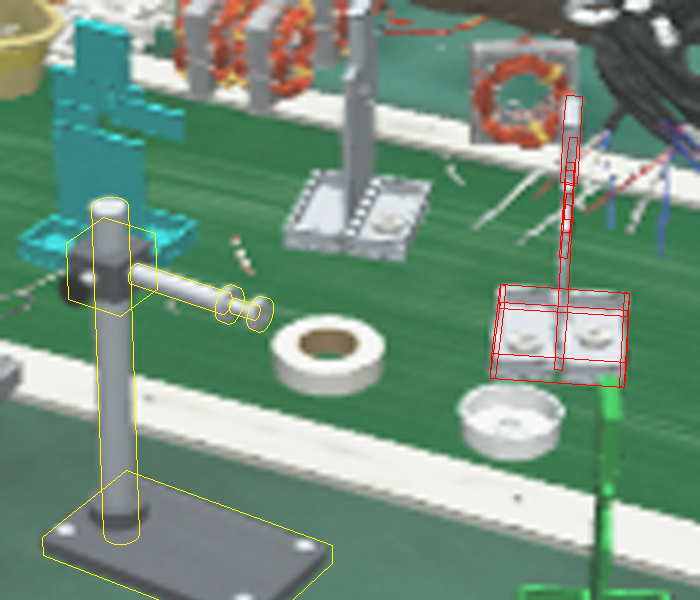

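View pics/ov_top.png

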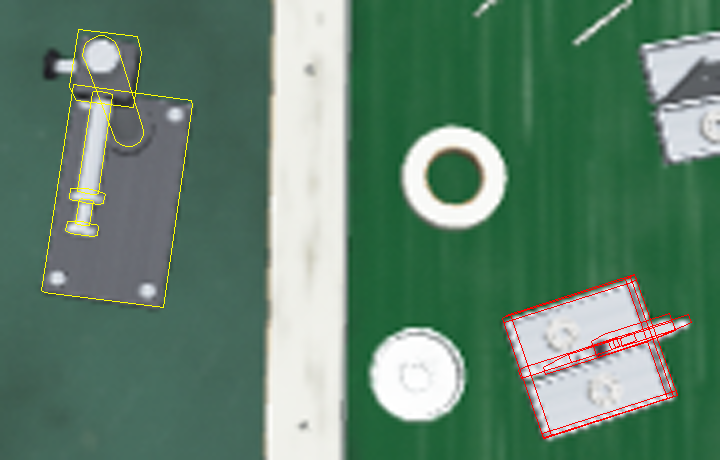

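Overlays match both views: the tray fit is within about 1 px, and the stand fit puts the pin near z≈0.174. Grasping now.

```bash
cat > hlp.py <<'E'
import numpy as np
from scipy.spatial.transform import Rotation as R
from cell import *
np.set_printoptions(precision=4,suppress=True)
def ori(yaw,flip):
    y=yaw+(np.pi if flip else 0);c,s=np.cos(y),np.sin(y)
    return R.from_matrix(np.array([[c,0,-s],[s,0,c],[0,-1,0]])).as_rotvec()
def st(tag=""):
    s=sensors.observe();print(tag,"t%.2f"%s["t"],"p",s["ee_pos"],"F",s["wrist_force"],"T",s["ft_torque"],"g%.3f"%s["gripper_width"]);return s
E
python3 - <<'E'
from hlp import *
x,y,yaw=.4295,.0273,.326
for f in(0,1):
    q1=planner.solve_ik([x,y,.26],ori(yaw,f));q2=planner.solve_ik([x,y,.123],ori(yaw,f));q3=planner.solve_ik([.49,.30,.30],ori(-.11,f));print(f,q1,q2,q3)
E
```

```text
0 [-0.1084  0.0827 -0.4272  1.0608  0.      1.1364] [-0.1084  0.2237 -0.6465  0.7005  0.      1.1364] [0.4209 0.3391 0.0018 1.2334 0.     2.1017]
1 [-0.1084  0.0827 -0.4272  1.0608  0.     -2.0052] [-0.1084  0.2237 -0.6465  0.7005  0.     -2.0052] [ 0.4209  0.3391  0.0018  1.2334  0.     -1.0399]
```

Run:
```python
from hlp import *
import cv2
x,y,yaw=.4295,.0273,.326
o=ori(yaw,0)
arm.reach([x,y,.26],o);st("hover")
arm.move_l([x,y,.125],max_speed=.12);st("down")
gripper_close(70);s=st("closed")
arm.hold(.2);st("held")
arm.move_l([s["ee_pos"][0],s["ee_pos"][1],.14],max_speed=.05);st("up15")
for c in("scene","top"): cv2.imwrite(f"pics/{c}2.png",eyes.capture(c)[:,:,::-1])
b=cv2.imread("pics/scene2.png");cv2.imwrite("pics/scene2c.png",cv2.resize(b[180:330,250:430],None,fx=4,fy=4,interpolation=cv2.INTER_CUBIC))
```

```text
hover t6.30 p [0.4295 0.0278 0.26  ] F [-0.0825  0.7103  0.2052] T [ 0.0032 -0.006   0.0027] g1.003
down t7.58 p [0.43   0.0273 0.1255] F [-0.0124  0.069  -0.1298] T [ 0.0081 -0.0172 -0.0355] g0.999
closed t8.25 p [0.4291 0.0273 0.1248] F [-1.058  -1.1955 -0.0035] T [-0.0081  0.1527 -0.0003] g0.109
held t8.45 p [0.4291 0.0273 0.1249] F [-1.2956 -0.8029 -0.0226] T [-0.0052  0.2919  0.0331] g0.108
up15 t8.90 p [0.4295 0.0273 0.1404] F [-0.1578 -0.343  -4.8348] T [0.007  0.054  0.0536] g0.108
```

View pics/scene2c.png

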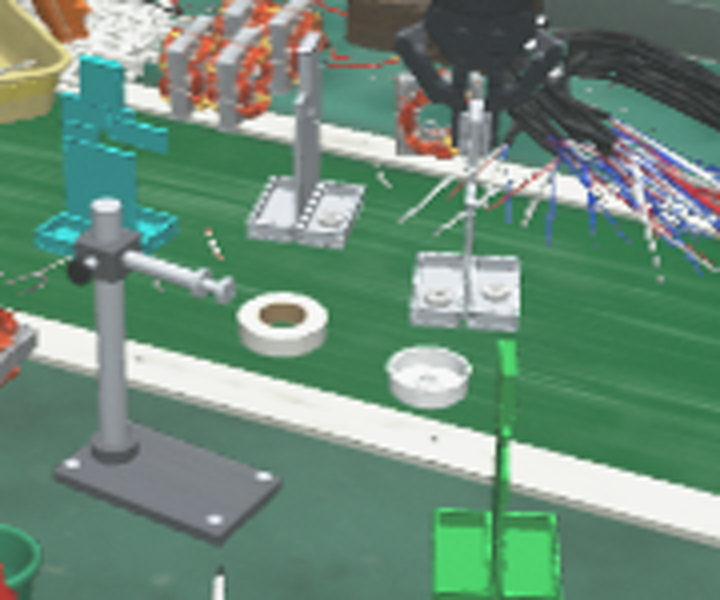

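Held. Weight is 4.8 N and both bearings are in. Lifting, then moving to the stand with the lip above the pin.

Run:
```python
from hlp import *
import cv2,pickle
s=sensors.observe()["ee_pos"]
arm.move_l([s[0],s[1],.256],max_speed=.15)
o=ori(-.112,0)
arm.move_l([.4859,.3003,.256],o,max_speed=.17);arm.hold(.3);s=st("pre")
M={}
for c in("scene","top"):
    im=eyes.capture(c);cv2.imwrite(f"pics/{c}3.png",im[:,:,::-1])
    for n in("hanger","stand"):
        for r in silhouettes(n,c):
            print(n,c,round(r["confidence"],2),r["extent"]);M.setdefault((n,c),[]).append(r["pixels"])
pickle.dump(M,open("M3.pkl","wb"))
for c in("scene","top"):
    for n in("hanger","hanger_lip","hanger_seat"):
        print(c,n,[(round(r["confidence"],2),r["pixel"]) for r in place_of(n,c)])
b=cv2.imread("pics/scene3.png");cv2.imwrite("pics/scene3c.png",cv2.resize(b[180:330,230:410],None,fx=4,fy=4,interpolation=cv2.INTER_CUBIC))
b=cv2.imread("pics/top3.png");cv2.imwrite("pics/top3c.png",cv2.resize(b[180:330,240:400],None,fx=4,fy=4,interpolation=cv2.INTER_CUBIC))
st()
```

```text
pre t12.02 p [0.486  0.3    0.2561] F [ 0.5778  0.379  -4.6752] T [-0.0293 -0.0349  0.0321] g0.110
hanger scene 0.96 [258.4, 193.6, 298.1, 246.4]
hanger scene 0.77 [291.4, 200.3, 330.2, 270.5]
hanger scene 0.57 [358.6, 268.9, 390.8, 335.0]
stand scene 0.72 [318.8, 198.6, 340.3, 244.4]
stand scene 0.57 [264.4, 229.5, 321.5, 317.3]
hanger top 0.66 [254.8, 313.3, 287.3, 349.3]
scene hanger [(0.95, [374.0, 321.2]), (0.71, [311.6, 257.2]), (0.71, [275.5, 241.8])]
scene hanger_lip [(0.83, [289.5, 219.2]), (0.75, [377.7, 306.1]), (0.6, [299.9, 236.0])]
scene hanger_seat [(0.79, [376.9, 289.6]), (0.65, [275.7, 211.2]), (0.55, [311.2, 224.9])]
top hanger [(0.69, [390.0, 167.4]), (0.57, [278.1, 328.2])]
top hanger_lip [(0.76, [252.1, 340.2]), (0.75, [392.4, 178.8])]
top hanger_seat [(0.86, [394.9, 152.4]), (0.55, [279.6, 328.5])]
 t12.62 p [0.4859 0.3003 0.256 ] F [-0.3389 -0.2237 -4.1147] T [ 0.0036 -0.0254  0.0055] g0.111
```

View pics/scene3c.png

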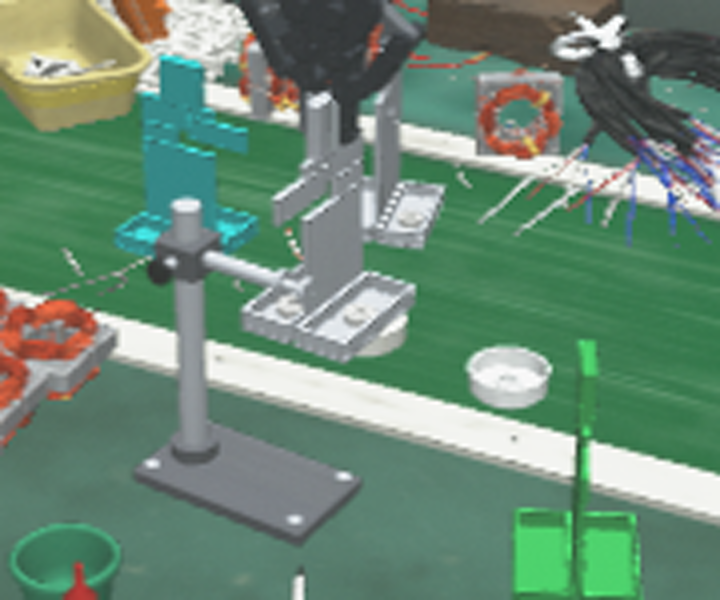

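View pics/top3c.png

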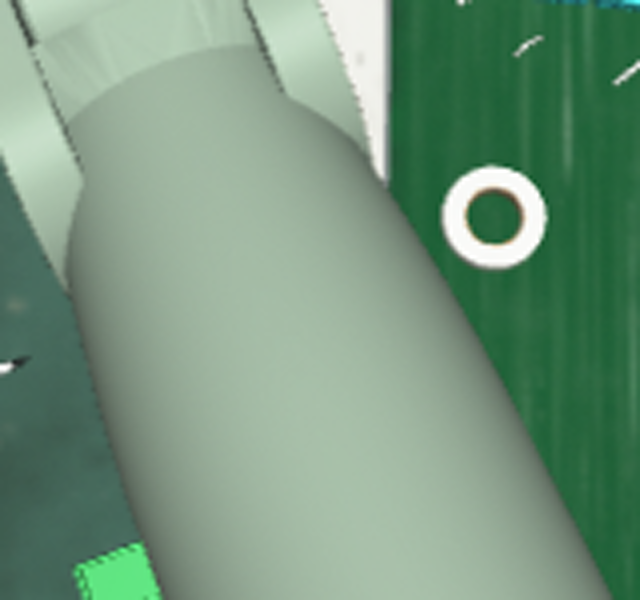

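Run:
```python
from vis import *
import pickle
np.set_printoptions(precision=4,suppress=True)
M=pickle.load(open("M3.pkl","rb"))
z=.256-.1288
m=M["hanger","scene"][1].astype(float)
# drop the area covered by fingers: keep as is (fingers occlude tab only partly)
print(fit(lambda p:HANG,[.486,.3,-.112],{"scene":m},lambda p:(p[0],p[1],z,p[2]),[.006,.006,.05]))
w=(255,180,345,300);f=5
im=cv2.imread("pics/scene3.png")[w[1]:w[3],w[0]:w[2]];im=cv2.resize(im,None,fx=f,fy=f,interpolation=cv2.INTER_CUBIC)
for parts,p,col in((HANG,(.486,.3,z,-.112),(0,0,255)),(STAND(.1735),(.491,.346,0,-.112),(0,255,255))):
    for P in parts:
        u=(proj(place(P,*p),"scene")+.5-np.array(w[:2]))*f-.5
        cv2.polylines(im,[cv2.convexHull(u.astype(np.float32)).astype(np.int32)],True,col,1)
cv2.imwrite("pics/ov3.png",im)
# stand fits with post/pin variations
M1=pickle.load(open("M.pkl","rb"))
for h in(.170,.174,.178,.182,.186):
    print(h,fit(lambda p:STAND(h),[.491,.346,-.11],{c:M1["stand",c] for c in("scene","top")},lambda p:(p[0],p[1],0,p[2]),[.006,.006,.05]))
```

```text
(array([ 0.4888,  0.2996, -0.0639]), np.float64(0.3484909383882823))
0.17 (array([ 0.4913,  0.3461, -0.1092]), np.float64(0.22719586446524462))
0.174 (array([ 0.4911,  0.3464, -0.1081]), np.float64(0.21136897677132727))
0.178 (array([ 0.4913,  0.347 , -0.1157]), np.float64(0.24422802520166648))
0.182 (array([ 0.4911,  0.3471, -0.1127]), np.float64(0.3047151031787318))
0.186 (array([ 0.4913,  0.3471, -0.1186]), np.float64(0.36386563039399666))
```

View pics/ov3.png

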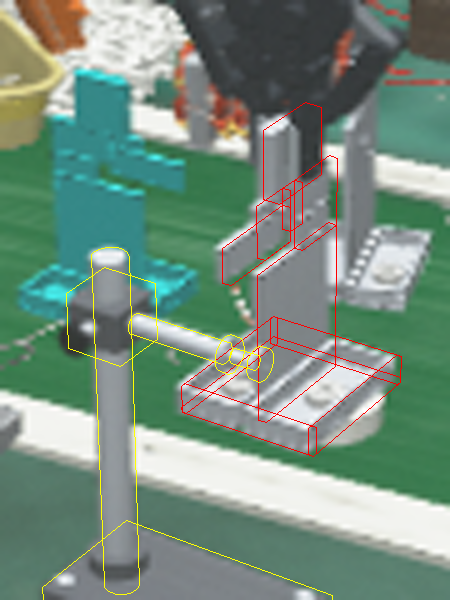

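Robot frame and both cameras agree on the stand: (0.491, 0.346), yaw −0.11, pin ≈0.174. The lip is over the shank. Lowering to feel for it.

```bash
cat >> hlp.py <<'E'
def force(n=4):
    F=[];T=[]
    for _ in range(n):
        s=sensors.observe();F.append(s["wrist_force"]);T.append(s["ft_torque"]);arm.hold(.02)
    return np.mean(F,0),np.mean(T,0)
def feel(start,d,step,nmax,thr,base,axis):
    """step along d until force along axis differs from base by thr"""
    p=np.array(start,float);d=np.array(d,float)
    for i in range(nmax):
        p=p+d*step;arm.move_l(list(p),max_speed=.02);F,T=force(3)
        df=(F-base)@np.array(axis)
        if i%3==0 or abs(df)>thr*.6: print(i,p,"dF",F-base,"T",T,"t%.2f"%sensors.observe()["t"])
        if abs(df)>thr: return p,True
    return p,False
E
python3 - <<'E'
from hlp import *
arm.move_l([.4859,.3003,.221],max_speed=.06);arm.hold(.2)
b,T=force(8);print(b,T);np.save("base.npy",b);np.save("baseT.npy",T)
p,ok=feel([.4859,.3003,.221],[0,0,-1],.0007,12,1.5,b,[0,0,1]);print(ok);st()
E
```

```text
[-0.0018  0.0363 -4.3911] [-0.0183  0.004   0.0035]
0 [0.4859 0.3003 0.2203] dF [-0.2141 -0.1453 -0.6359] T [-0.0078  0.0095  0.0038] t13.98
3 [0.4859 0.3003 0.2182] dF [0.1649 0.1074 0.1686] T [-0.0141 -0.0138  0.0246] t14.88
6 [0.4859 0.3003 0.2161] dF [-0.2629 -0.0055 -0.7527] T [ 0.0138 -0.0053 -0.0249] t15.78
9 [0.4859 0.3003 0.214 ] dF [ 0.2236 -0.7592 -0.5329] T [-0.0173  0.0086 -0.004 ] t16.68
False
 t17.28 p [0.4859 0.3003 0.2126] F [-0.0824 -0.0656 -4.8643] T [-0.0141 -0.0225 -0.0041] g0.106
```

Run:
```python
from hlp import *
b=np.load("base.npy")
p,ok=feel([.4859,.3003,.2126],[0,0,-1],.0006,15,1.6,b,[0,0,1]);print(ok);st()
import cv2
eyes.capture
cv2.imwrite("pics/scene4.png",eyes.capture("scene")[:,:,::-1]);b=cv2.imread("pics/scene4.png");cv2.imwrite("pics/scene4c.png",cv2.resize(b[180:300,250:370],None,fx=5,fy=5,interpolation=cv2.INTER_CUBIC))
```

```text
0 [0.4859 0.3003 0.212 ] dF [-0.1069  0.0558 -0.3837] T [-0.0131 -0.0196 -0.012 ] t17.58
3 [0.4859 0.3003 0.2102] dF [0.0581 0.2336 0.1415] T [-0.0159  0.0096  0.0037] t18.48
6 [0.4859 0.3003 0.2084] dF [0.2304 0.2349 0.1488] T [-0.0066 -0.0173  0.0068] t19.38
7 [0.4859 0.3003 0.2078] dF [-0.2508 -0.4032  1.2484] T [-0.0035  0.019   0.0297] t19.68
8 [0.4859 0.3003 0.2072] dF [-0.8156 -1.7293  5.5081] T [-0.1305  0.2288  0.0712] t19.98
True
 t19.98 p [0.4861 0.3003 0.2077] F [-0.8989 -1.24    2.3776] T [-0.0903  0.2535  0.0283] g0.105
```

View pics/scene4c.png

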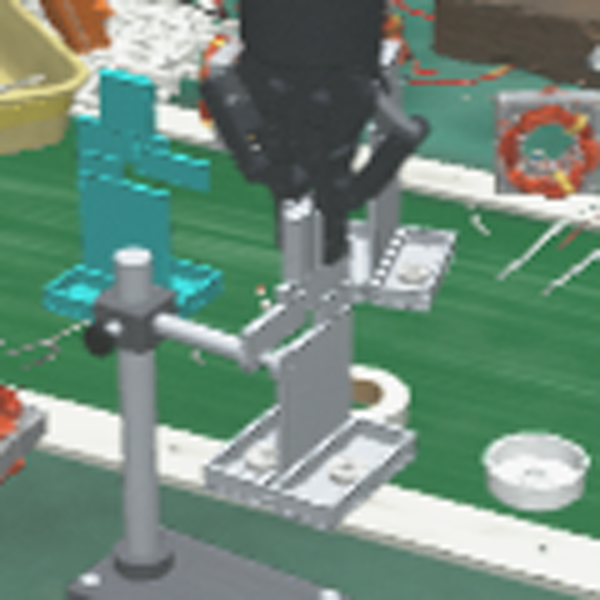

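Contact came at ee z≈0.2079, against 0.2083 predicted for the shank, and the picture shows the lip between head and collar. Raising 1 mm and sliding sideways with force checks.

Run:
```python
from hlp import *
b=np.load("base.npy")
u=np.array([np.sin(.112),np.cos(.112),0]);p0=np.array([.4859,.3003,.2089]);dz=0
arm.move_l(list(p0),max_speed=.02);arm.hold(.1);print("raised",force(5)[0]-b)
d=0
while d<.0405:
    d+=.003
    arm.move_l(list(p0+u*d+[0,0,dz]),max_speed=.04);F,T=force(3);dF=F-b
    print("%.4f dz%.4f"%(d,dz),dF,"t%.2f"%sensors.observe()["t"])
    if abs(dF[2])>1.8:
        dz+= .0004*np.sign(dF[2])
        print("adjust",dz)
    if np.hypot(dF[0],dF[1])>3.5 or abs(dF[2])>5: print("STOP");break
st()
```

```text
raised [-0.1562 -0.1286 -0.2178]
0.0030 dz0.0000 [0.0081 0.1296 0.1224] t20.77
0.0060 dz0.0000 [ 0.0961 -0.4235 -0.85  ] t21.07
0.0090 dz0.0000 [-0.1991  0.1067 -0.0349] t21.37
0.0120 dz0.0000 [ 0.0039  0.2483 -0.4871] t21.67
0.0150 dz0.0000 [ 0.2276 -0.2849 -0.4663] t21.97
0.0180 dz0.0000 [-0.1382 -0.2033 -0.4345] t22.27
0.0210 dz0.0000 [ 0.5156 -0.3234 -0.0836] t22.57
0.0240 dz0.0000 [-0.3057 -0.1027 -0.0294] t22.87
0.0270 dz0.0000 [ 0.0363 -0.085  -0.1676] t23.17
0.0300 dz0.0000 [ 0.0162  0.167  -0.5403] t23.47
0.0330 dz0.0000 [-0.0651 -0.2003 -0.2118] t23.77
0.0360 dz0.0000 [ 0.1735 -0.049  -0.2453] t24.07
0.0390 dz0.0000 [-0.1195 -0.0586 -0.0053] t24.37
0.0420 dz0.0000 [-0.0181  0.0903 -0.4313] t24.67
 t24.67 p [0.4906 0.3421 0.2089] F [-0.8559 -0.3836 -4.1687] T [-0.0541 -0.0103 -0.0562] g0.114
```

Free sliding. Now feeling for the closed end in fine steps.

Run:
```python
from hlp import *
b=np.load("base.npy")
u=np.array([np.sin(.112),np.cos(.112),0]);p0=np.array([.4859,.3003,.2089])
p,ok=feel(p0+u*.042,u,.0006,17,1.6,b,u);print(ok,(p-p0)@u);st()
```

```text
0 [0.4907 0.3426 0.2089] dF [0.1474 0.2132 0.1819] T [-0.0283  0.0096 -0.0229] t24.97
3 [0.4909 0.3444 0.2089] dF [-0.0381 -0.0995 -0.0465] T [-0.0143  0.0065 -0.0095] t25.87
6 [0.4911 0.3462 0.2089] dF [-0.3577  0.0907 -0.3053] T [ 0.0086 -0.006  -0.0362] t26.77
8 [0.4912 0.3474 0.2089] dF [-0.3838 -2.266   0.3082] T [-0.6499  0.0572  0.0233] t27.37
True 0.04740000000000006
 t27.37 p [0.4911 0.3469 0.2088] F [-0.5404 -2.1484 -4.502 ] T [-0.6453  0.0374 -0.0221] g0.109
```

Run:
```python
from hlp import *
b=np.load("base.npy")
u=np.array([np.sin(.112),np.cos(.112),0]);p0=np.array([.4859,.3003,.2089])
q=p0+u*.0456
arm.move_l(list(q),max_speed=.02);arm.hold(.1);print(force(4)[0]-b)
p,ok=feel(q,[0,0,-1],.0007,14,2.0,b,[0,0,1]);print(ok);st()
import cv2
cv2.imwrite("pics/scene5.png",eyes.capture("scene")[:,:,::-1]);b=cv2.imread("pics/scene5.png");cv2.imwrite("pics/scene5c.png",cv2.resize(b[180:300,250:370],None,fx=5,fy=5,interpolation=cv2.INTER_CUBIC))
```

```text
[-0.2447 -0.087  -0.3794]
0 [0.491  0.3456 0.2082] dF [0.5889 0.516  0.1392] T [ 0.0078  0.0278 -0.0222] t28.08
3 [0.491  0.3456 0.2061] dF [-0.2155 -0.234  -0.7127] T [-0.0157 -0.0149 -0.0087] t28.98
6 [0.491  0.3456 0.204 ] dF [ 0.0443  0.3473 -0.2752] T [ 0.0152  0.0021 -0.0199] t29.88
9 [0.491  0.3456 0.2019] dF [-0.2399 -0.3773  1.0268] T [0.0184 0.0003 0.0188] t30.78
10 [0.491  0.3456 0.2012] dF [-1.4778 -0.2842  6.265 ] T [-0.158   0.2691  0.0105] t31.08
True
 t31.08 p [0.4912 0.3457 0.2018] F [-0.7244 -0.5398  2.7106] T [-0.1406  0.2352 -0.0395] g0.110
```

View pics/scene5c.png

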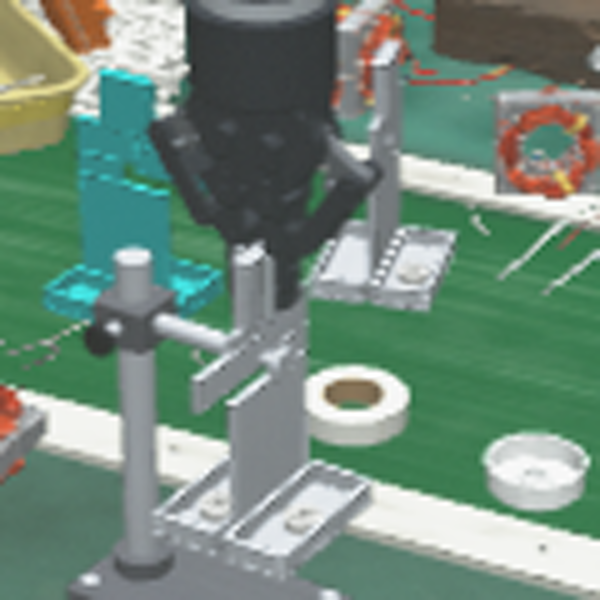

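Seated at ee 0.2019, exactly 7 mm lower as predicted. Easing off the pressing force, then releasing and retreating straight up.

Run:
```python
from hlp import *
import cv2
b=np.load("base.npy")
arm.move_l([.491,.3456,.2017],max_speed=.01);arm.hold(.2);print(force(4)[0]-b)
let_go();st("open");arm.hold(.3)
arm.move_l([.491,.3456,.30],max_speed=.08);st("up")
cv2.imwrite("pics/scene6.png",eyes.capture("scene")[:,:,::-1])
q=sensors.observe()["qpos"].copy();q[0]-=.6
arm.move_l([.491,.3456,.34],max_speed=.12)
arm.goto_joints(list(planner.solve_ik([.45,.0,.36],ori(-.112,0))));arm.hold(.5)
st("aside")
for c in("scene","top"): 
    cv2.imwrite(f"pics/{c}7.png",eyes.capture(c)[:,:,::-1])
a=cv2.imread("pics/scene7.png")[180:310,240:380];d=cv2.imread("pics/top7.png")[190:320,230:370]
cv2.imwrite("pics/end.png",np.hstack([cv2.resize(k,(400,371),interpolation=cv2.INTER_CUBIC) for k in(a,d)]))
```

```text
[-0.7905 -0.5561  5.554 ]
open t32.38 p [0.491  0.3456 0.2017] F [1.0389 0.7729 0.7312] T [ 0.0188 -0.0436  0.048 ] g0.999
up t34.05 p [0.4907 0.3454 0.2993] F [ 0.8609 -0.0154 -0.3048] T [ 0.0065 -0.012  -0.0201] g0.997
aside t36.39 p [0.4501 0.0002 0.36  ] F [-0.2982 -0.1273 -0.1525] T [-0.0231  0.0388 -0.0333] g0.997
```

View pics/end.png

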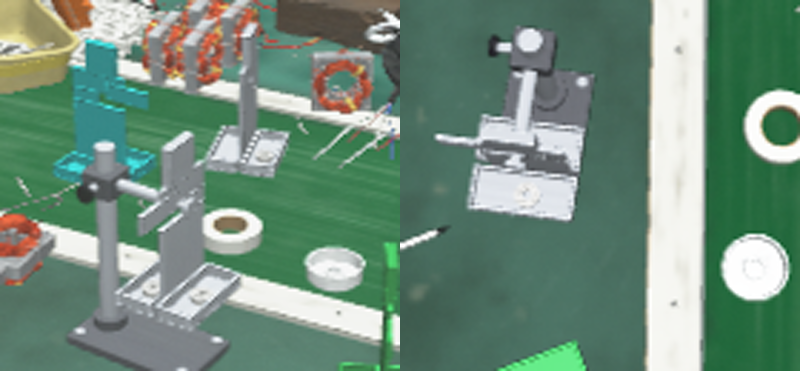

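View pics/top7.png

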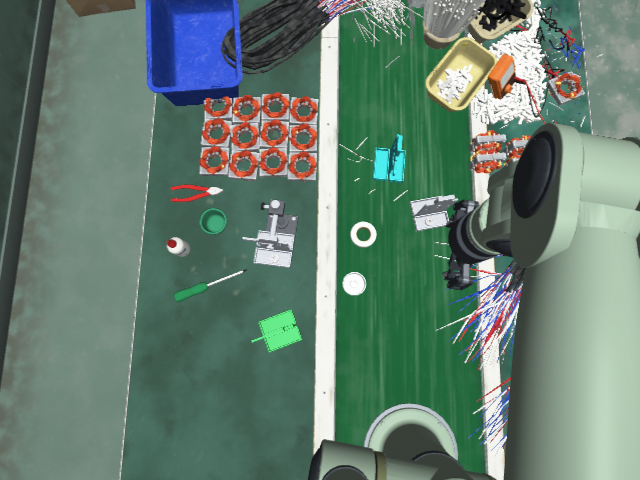

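Top view: the tray hangs on the pin at (272,243) and the hole tray is unmoved at (431,212). The scene crop shows the tray level with both bearings in. One fit check for pose and stillness before handing in.

Run:
```python
from hlp import *
from vis import *
mk={}
old=cv2.imread("pics/scene7.png").astype(int);new=eyes.capture("scene");d=np.abs(new[:,:,::-1].astype(int)-old)[180:310,280:330];print("max change",d.max())
eyes.capture("top")
for c,n in(("scene",(302,250)),("top",(272,243))):
    for r in silhouettes("hanger",c):
        e=r["extent"];k=np.hypot((e[0]+e[2])/2-n[0],(e[1]+e[3])/2-n[1])
        if k<25 and c not in mk: mk[c]=r["pixels"].astype(float);print(c,e,r["confidence"])
for c in mk: print(c,fit(lambda p:HANG,[.491,.346,.074,-.112],{c:mk[c]},lambda p:(p[0],p[1],.0735,p[3]),[.006,.006,.001,.05]))
st()
```

```text
max change 4
scene [281.4, 224.3, 325.2, 295.1] 0.82
top [244.9, 230.2, 295.0, 265.5] 0.64
scene (array([ 0.4939,  0.3472,  0.0739, -0.1102]), np.float64(0.09217180981886863))
top (array([ 0.4919,  0.3468,  0.0744, -0.1123]), np.float64(0.21973748176956734))
 t36.69 p [ 0.45 -0.    0.36] F [ 0.9117  0.5845 -0.1903] T [-0.0191 -0.0422 -0.0237] g1.001
```

```bash
python3 -c "
from cell import *
print(sign_off())"
```

```text
the job is handed in; nothing more can be done
None
```

The slotted tray with its two bearings is hanging on the drip stand pin, and I handed the job in at about 37 s of the 72 s allowed. `sign_off` gives no verdict.

**What I did:**
- **Grip:** I took the tray by its tab. The weight felt was about 4.5 N.
- **Finding the pin:** I lowered the lip until it touched the shank, at gripper (TCP) height 0.208 m. The cameras had predicted 0.2083 m.
- **Sliding on:** I raised the tray 1 mm and slid it in with no resistance. The closed end came at 47.4 mm, against 47.5 mm expected. I then backed off and lowered the tray 7 mm into its notch.
- **Force:** The highest contact force I read was about 6.3 N, well under the 20 N limit.

**Last checks:**
- **Position:** The hung tray fits at about (0.492–0.494, 0.347) with yaw −0.11. The stand is at (0.491, 0.346) with the same yaw.
- **Stillness:** Two scene pictures taken apart showed no movement.
- **Bearings:** Both are visible in their trays in the scene view. In the top view only one shows; the other is hidden.
- **Other objects:** The hole tray and the bystanders look unmoved, judged by eye from the pictures rather than measured.

**Disagreement:** The scene camera reads about 2 mm further in +x than the robot and the top camera. I allowed for this when lining up.

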